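# Line up the component bottles by the balance for weighing-in

### The job

Get the four red-capped component bottles ready for weighing-in: stand one in the middle of each rubber pad of the drip tray, in order of size, with the largest on the pad next to the balance and the smallest on the pad farthest from it. Set them down upright without tipping or dropping any, and leave the round white jar where it is.

Things in the scene. Friction and masses are not known exactly. Their poses are not given: they have to be found in the camera images.
- bottle_500: The largest of four closed square white plastic bottles with round red screw caps, free to move: body 74 x 74 mm, 156 mm tall over the cap; the cap is 56 mm across and 24 mm high, with a 4 mm neck and a sloping shoulder beneath it; about 520 g. Origin at the centre of its underside, z up through the cap, x and y square to the faces.
- bottle_250: The second largest of four closed square white plastic bottles with round red screw caps, free to move: body 60 x 60 mm, 126 mm tall over the cap; the cap is 48 mm across and 22 mm high, with a 4 mm neck and a sloping shoulder beneath it; about 270 g. Origin at the centre of its underside, z up through the cap, x and y square to the faces.
- bottle_100: The second smallest of four closed square white plastic bottles with round red screw caps, free to move: body 47 x 47 mm, 96 mm tall over the cap; the cap is 40 mm across and 20 mm high, with a 4 mm neck and a sloping shoulder beneath it; about 120 g. Origin at the centre of its underside, z up through the cap, x and y square to the faces.
- bottle_50: The smallest of four closed square white plastic bottles with round red screw caps, free to move: body 39 x 39 mm, 76 mm tall over the cap; the cap is 33 mm across and 18 mm high, with a 4 mm neck and a sloping shoulder beneath it; about 65 g. Origin at the centre of its underside, z up through the cap, x and y square to the faces.
- pad_a: One of four alike black rubber pads, 84 x 84 x 4 mm, fixed in one row, about 105 mm apart, in a shallow steel drip tray (104 x 440 mm, rim 11 mm above the table, its long side along the pads' y). Which letter lies where in the row changes. Origin at the centre of the pad's underside, 2 mm above the table (the top is 6 mm above the table); z up, x across the row (away from the robot), y along it.
- pad_b: One of four alike black rubber pads, 84 x 84 x 4 mm, fixed in one row, about 105 mm apart, in a shallow steel drip tray (104 x 440 mm, rim 11 mm above the table, its long side along the pads' y). Which letter lies where in the row changes. Origin at the centre of the pad's underside, 2 mm above the table (the top is 6 mm above the table); z up, x across the row (away from the robot), y along it.
- pad_c: One of four alike black rubber pads, 84 x 84 x 4 mm, fixed in one row, about 105 mm apart, in a shallow steel drip tray (104 x 440 mm, rim 11 mm above the table, its long side along the pads' y). Which letter lies where in the row changes. Origin at the centre of the pad's underside, 2 mm above the table (the top is 6 mm above the table); z up, x across the row (away from the robot), y along it.
- pad_d: One of four alike black rubber pads, 84 x 84 x 4 mm, fixed in one row, about 105 mm apart, in a shallow steel drip tray (104 x 440 mm, rim 11 mm above the table, its long side along the pads' y). Which letter lies where in the row changes. Origin at the centre of the pad's underside, 2 mm above the table (the top is 6 mm above the table); z up, x across the row (away from the robot), y along it.
- balance: Laboratory balance with a round steel pan, 235 mm deep, 190 mm wide, 77 mm high, fixed, standing at one end of the drip tray (either end; a carton of gloves 70 mm high stands at the other). Origin under the centre of its housing, in line with the row of pads; x and y parallel to the pads'.
- jar: Low round white jar with a flat white lid, 68 mm across, 56 mm high, about 180 g, loose among the bottles; not part of the job. Origin at the centre of its underside, z up.
Things that resemble listed ones, but are neither listed nor needed, are in the scene too. Leave any orange or turquoise look-alike of the pad_b alone.

How it is judged (in metres and radians):
At the end, for the whole second after the job is handed in: Each bottle stands upright (within 0.08 rad) and at rest on its own pad, its centre within 15 mm of the pad's centre: counted from the balance the largest, the second largest, the second smallest, the smallest. The jar is within 30 mm of where it stood ((horizontal distance between bottle_500 and pad_a below 0.015 m or horizontal distance between bottle_500 and pad_b below 0.015 m or horizontal distance between bottle_500 and pad_c below 0.015 m or horizontal distance between bottle_500 and pad_d below 0.015 m) and horizontal distance between bottle_500 and balance between 0.1375 and 0.2375 m and height (world z) of bottle_500 between 0.003 and 0.01 m and angle between each of bottle_500, bottle_250, bottle_100, bottle_50's own z axis and vertical below 0.08 rad and linear speed of each of bottle_500, bottle_250, bottle_100, bottle_50 below 0.02 m/s and angular speed of each of bottle_500, bottle_250, bottle_100, bottle_50 below 0.2 rad/s and (horizontal distance between bottle_250 and pad_a below 0.015 m or horizontal distance between bottle_250 and pad_b below 0.015 m or horizontal distance between bottle_250 and pad_c below 0.015 m or horizontal distance between bottle_250 and pad_d below 0.015 m) and horizontal distance between bottle_250 and balance between 0.2425 and 0.3425 m and height (world z) of bottle_250 between 0.003 and 0.01 m and (horizontal distance between bottle_100 and pad_a below 0.015 m or horizontal distance between bottle_100 and pad_b below 0.015 m or horizontal distance between bottle_100 and pad_c below 0.015 m or horizontal distance between bottle_100 and pad_d below 0.015 m) and horizontal distance between bottle_100 and balance between 0.3475 and 0.4475 m and height (world z) of bottle_100 between 0.003 and 0.01 m and (horizontal distance between bottle_50 and pad_a below 0.015 m or horizontal distance between bottle_50 and pad_b below 0.015 m or horizontal distance between bottle_50 and pad_c below 0.015 m or horizontal distance between bottle_50 and pad_d below 0.015 m) and horizontal distance between bottle_50 and balance between 0.4525 and 0.5525 m and height (world z) of bottle_50 between 0.003 and 0.01 m and distance of jar from where it was at the start of the episode below 0.03 m); the robot touches nothing.
It fails at once if a bottle is tipped over (angle between any of bottle_500, bottle_250, bottle_100, bottle_50's own z axis and vertical above 0.6 rad).
It fails at once if a bottle is dropped (falls free from more than about 25 mm) ((linear speed of bottle_500 above 0.7 m/s and contact force between the fingers and bottle_500 below 0.05 N) or (linear speed of bottle_250 above 0.7 m/s and contact force between the fingers and bottle_250 below 0.05 N) or (linear speed of bottle_100 above 0.7 m/s and contact force between the fingers and bottle_100 below 0.05 N) or (linear speed of bottle_50 above 0.7 m/s and contact force between the fingers and bottle_50 below 0.05 N)).
It fails at once if the round jar is shifted by more than 30 mm (distance of jar from where it was at the start of the episode above 0.03 m).
It also fails if it takes over 96 s, if anything falls off the work surface, if the arm or the gripper's body presses on something with over 40 N, if the wrist force passes 120 N, or if a joint passes its speed limit or range.

### The arm

A 6-joint arm with a two-finger parallel gripper is mounted at the origin on the work surface. World frame = base frame: x ahead of the robot, y to its left, z up, the work surface at z = 0. Lengths are in mm, angles in degrees, forces in N, time in s.
With the tool pointing down it reaches from about 350 to 850 mm from the base axis. Payload 8.1 kg.
Tool frame: the origin (TCP) lies at the very end of the fingers, on their centre line; the grasp point (between the pads) lies r.tcp_to_grasp behind it (r.tcp_to_grasp is the distance from the TCP to the grasp point, in mm); z points along the fingers, y is the line along which they close (so a half turn about z gives the same grasp; the last joint's range is limited). The gripper opens to 85 mm and grips with 20 to 120 N. Pads are 22 mm wide; open, the fingers measure 114 mm over their backs; the gripper's body (76 mm by 85 mm) begins 54 mm behind the grasp point. The pads swing forward as they close: fully open they stand 13 mm farther back than shut.
Start: joints at [70.565, 7.471, 85.268, -0, 87.261, -4.893], TCP at [150.628, 580.79, 231.292] pointing down, gripper open.
Joint ranges: [-169.43, 169.43], [-51.17, 129.36], [1.28, 143.12], [-76.62, 256.62], [0, 156.53], [-152.29, 152.29]. Speed limits (degrees/s): [136.94, 136.94, 159.86, 180, 180, 180].

### API

Orientations are given as [roll, pitch, yaw] about the fixed x, y, z axes, in that order (R = Rz(yaw) Ry(pitch) Rx(roll)).
In Python, from bench import sense, viewer, order, r gives the robot as it stands.
- The arm moves only by the tool carry_out, never from a script. Its argument "increments" is one flat list of numbers, 7 for each row, row after row: the shift along the tool's x, y, z as a fraction of full scale, then the turn, a rotation vector about the tool's x, y, z as a fraction of full scale, then the opening, from -1 (shut) to 1 (fully open). A call has exactly 10 rows; each row is the pose to reach, as a shift and turn from the pose commanded when the call began, along the tool's axes at that moment, turning the shorter way round; what a row does not reach only later rows make up. Full scale, the value 1, is 400 mm for a shift and 2 pi rad for a turn. A row lasts 1/8 s, in which the tool goes at most 62.5 mm and 10.7 degrees, less where a joint would pass 70% of its speed; a pose out of reach is approached as far as the arm can. A call with a number of a shift or a turn outside -1 to 1 is refused whole. A call with a gripper value outside its range is refused whole. The fingers move at their own pace and stop on an object; "force" is the grip in N (left out, the last holds). Time passes only in rows, so rows that repeat a pose let the fingers close, or fill a call up. It gives the time, the measured TCP pose, the force, the opening and the grip force at its end, in the units of the state.
- sense(): the state, without advancing time (a new reading comes with each control period).
- viewer.snapshot(name): name is "scene" or "top" or "wrist"; returns the picture (480x640x3 uint8, red, green, blue); there is no depth.
- viewer.get_calibration(name): a dict with "fx", "fy", "cx", "cy" (pixels), "k1" (the pictures are not rectified: a ray, as slopes to the right and down, at radius r is drawn at 1 + k1 r^2 times it, then the intrinsics apply), "R" (3x3) and "t" (3): a world point X has camera coordinates R X + t. Camera axes: x right, y down, z forward; pixel columns grow to the right and rows downward; lengths in mm; the calibration is good to about 2 mm. A picture is of the moment at which its call begins: read the wrist's pose just before it. get_calibration takes no time and is no camera call; for the wrist camera it gives the pose at the moment of the call.
- order.hand_in(): hands the job in; it is judged then, once.
The state is a dict: "time": time; "joint_pos": joint angles; "qd": joint speeds; "joint_efforts": joint torques, N m; "tool_pos": TCP position; "tcp_rot": TCP orientation; "ft_force": force on the tool from outside, world axes, zero at the start; "wrist_torque": the same for the moment, N m; "finger_gap": finger opening in mm; "grip_force": force on a finger pad.
Only numpy, scipy, OpenCV 4.12 (cv2) and the standard library are available. Lean on these libraries where they do the work, as an engineer would, in place of code of your own. Each camera call takes 0.05 s, during which the arm holds its last target. There are 200 camera calls.

## Working session

There is one attempt and no reset: what is moved stays moved. The work goes in short steps, Python scripts to look and compute and a tool call to move; the robot and the scene stay as the last step left them, time stands still between calls to the robot, and variables do not carry over. Pictures are saved under pics/ and viewed, at most 14 in all, crops included, and the job is handed in when it is done.

Besides the shell and the picture viewer there is one more tool, called after "Emit:" as name(argument=value, ...) on one line, values as JSON. carry_out: Moves the arm, as the interface text tells. Its arguments: {"type":"object","properties":{"increments":{"type":"array"},"force":{"type":"number"}},"required":["increments"]}

```bash
mkdir -p pics; ls; python3 - <<'E'
from bench import sense, viewer, order, r
import cv2
print(sense()); print(r.tcp_to_grasp)
for n in("scene","top"):
    p=viewer.snapshot(n); cv2.imwrite(f"pics/{n}0.png",p[:,:,::-1]); c=viewer.get_calibration(n); print(n,c)
E
```

```text
pics
{'time': 0.0, 'joint_pos': array([ 7.05628765e+01,  7.51390764e+00,  8.53322609e+01, -1.32450386e-03,
        8.72617258e+01, -4.89349577e+00]), 'qd': array([-0.17954012, -0.00704104, -0.03292029,  0.10502534, -0.05034889,
        0.01394375]), 'joint_efforts': array([-1.66842328e-03, -5.69434619e+01, -5.00535572e+01, -4.22481917e-04,
        1.58406392e-02, -3.33542073e-05]), 'tool_pos': array([150.47008217, 580.23462501, 230.22837927]), 'tcp_rot': array([-1.79892386e+02, -7.88574948e-03,  1.65456429e+02]), 'ft_force': array([-0.12474586, -0.90306159, -0.06393026]), 'wrist_torque': array([-0.05266205, -0.067438  , -0.01198383]), 'grip_force': 0.0, 'finger_gap': 85.1018982832061}
18.700000000000003
scene {'fx': 597.5346761813172, 'fy': 597.5346761813172, 'cx': 316.79350545127414, 'cy': 243.2861518120521, 'k1': -0.132870995990789, 'R': array([[ 0.49098922,  0.87100799, -0.01657285],
       [ 0.64451983, -0.37598478, -0.66575493],
       [-0.58610901,  0.31619696, -0.7459864 ]]), 't': array([-291.72168684, -342.3739122 , 1707.07634293])}
top {'fx': 492.2844363754147, 'fy': 492.2844363754147, 'cx': 315.94572178941996, 'cy': 231.49937689398413, 'k1': -0.011861388512427963, 'R': array([[ 0.00407141, -0.99998831, -0.00260783],
       [-0.97331949, -0.00336451, -0.22942942],
       [ 0.22941797,  0.00347236, -0.97332181]]), 't': array([ 25.03395795, 567.33898519, 964.42155298])}
```

View pics/scene0.png

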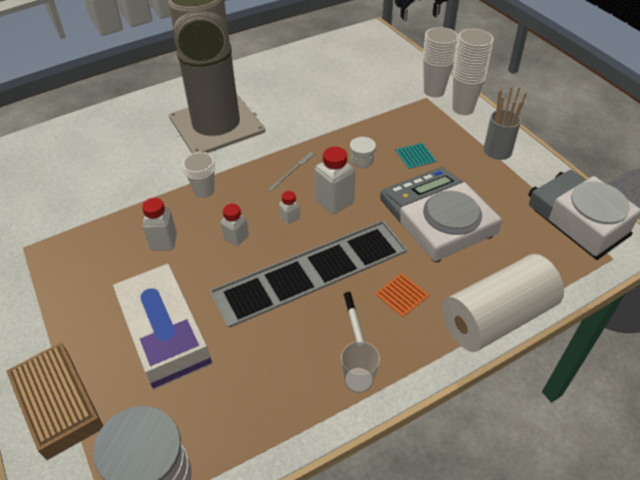

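View pics/top0.png

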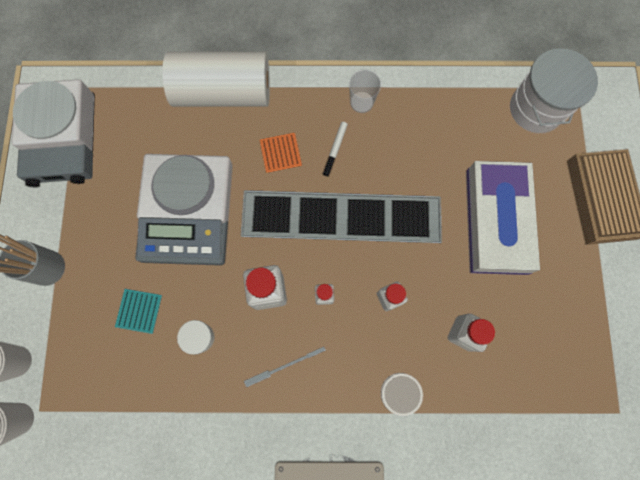

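The top view shows the balance to the left of the tray (185,210) and the glove carton at the right end. The pads are at about (272,215), (318,216), (365,217) and (410,218). The red caps are at (262,283) for the 500, (481,331) for the 250, (396,294) for the 100 and (325,292) for the 50, and the jar is at (195,337). The orange and turquoise mats at (281,152) and (138,311) are decoys.

```bash
cat > h.py <<'E'
import numpy as np, cv2
from bench import sense, viewer, order, r
def ray(c,uv):
    x=np.array([(uv[0]-c['cx'])/c['fx'],(uv[1]-c['cy'])/c['fy']]); s=x.copy()
    for _ in range(20): s=x/(1+c['k1']*(s@s))
    R=np.array(c['R']); return -R.T@np.array(c['t']), R.T@np.array([s[0],s[1],1])
def onz(c,uv,z):
    o,d=ray(c,uv); return o+d*(z-o[2])/d[2]
def two(c1,u1,c2,u2):
    o1,d1=ray(c1,u1);o2,d2=ray(c2,u2)
    k=np.linalg.lstsq(np.c_[d1,-d2],o2-o1,rcond=None)[0]
    a,b=o1+d1*k[0],o2+d2*k[1]; return (a+b)/2,np.linalg.norm(a-b)
def blobs(m,lo,hi):
    cs,_=cv2.findContours(m.astype(np.uint8),cv2.RETR_EXTERNAL,cv2.CHAIN_APPROX_NONE)
    return [k for k in cs if lo<cv2.contourArea(k)<hi]
def red(p):
    h=cv2.cvtColor(p,cv2.COLOR_RGB2HSV); return ((h[...,0]<6)|(h[...,0]>172))&(h[...,1]>170)&(h[...,2]>80)
E
python3 - <<'E'
from h import *
for n in("top","scene"):
    p=cv2.imread(f"pics/{n}0.png")[:,:,::-1].copy(); c=viewer.get_calibration(n); print(n)
    for k in blobs(red(p),40,3000):
        (u,v),s,a=cv2.fitEllipse(k); print(' cap',np.round([u,v,*s],1),cv2.boundingRect(k), [np.round(onz(c,(u,v),z-4)[:2],1).tolist() for z in (156,126,96,76)] if n=='top' else '')
    if n=='scene': m=p.max(2)<48
    else: m=p.max(2)<48
    m=cv2.morphologyEx(m.astype(np.uint8),cv2.MORPH_CLOSE,np.ones((5,5)))
    for k in blobs(m,500,3000):
        q=cv2.minAreaRect(k); print(' dark',np.round(q[0],1),np.round(q[1],1),round(q[2],1),np.round(onz(c,q[0],6),1))
E
```

```text
top
 cap [481.2 331.3  22.9  25.1] (469, 320, 26, 24) [[360.7, -276.1], [361.6, -285.9], [362.6, -295.7], [363.3, -302.2]]
 cap [395.3 293.3  17.7  18.2] (386, 284, 20, 19) [[429.5, -121.2], [432.8, -125.9], [436.0, -130.6], [438.1, -133.8]]
 cap [324.2 291.4  12.9  13.9] (318, 284, 14, 15) [[432.4, 11.1], [435.8, 10.7], [439.1, 10.3], [441.3, 10.0]]
 cap [260.5 282.2  27.   28. ] (247, 268, 28, 29) [[449.3, 130.2], [453.1, 133.6], [457.0, 137.1], [459.6, 139.5]]
 dark [410.5 218.5] [35. 35.] 90.0 [ 611.9 -183.5    6. ]
 dark [365.5 217. ] [34. 35.] 90.0 [615.  -83.2   6. ]
 dark [317.6 215.5] [35.2 34.3] 2.1 [618.2  23.7   6. ]
 dark [271.2 213.8] [35.2 34.8] 2.9 [621.8 127.6   6. ]
scene
 cap [231.3 211.4  15.5  16.5] (223, 204, 17, 16) 
 cap [152.7 207.3  18.3  20.6] (143, 198, 21, 20) 
 cap [288.1 197.   12.4  12.7] (282, 191, 13, 13) 
 cap [334.5 156.9  20.9  23.4] (323, 147, 24, 21) 
 dark [247.8 297.6] [30.5 39.1] 66.8 [ 613.4 -181.6    6. ]
 dark [288.9 280.3] [29.8 38.7] 66.8 [615.6 -82.6   6. ]
 dark [331.8 262.6] [29.  39.1] 66.8 [619.4  24.8   6. ]
 dark [371.4 246.2] [28.1 38.9] 67.6 [623.  128.6   6. ]
 dark [203.5  43.1] [44.9 48.6] 84.0 [-446.7  140.5    6. ]
 dark [613.  15.] [30. 52.] 90.0 [ 106.3 1566.4    6. ]
```

Emit:
carry_out(increments=[0, 0, -0.1, 0, 0, 0.027, 1, 0, 0, -0.1, 0, 0, 0.054, 1, 0, 0, -0.1, 0, 0, 0.081, 1, 0, 0, -0.1, 0, 0, 0.108, 1, 0, 0, -0.1, 0, 0, 0.135, 1, 0, 0, -0.1, 0, 0, 0.162, 1, 0, 0, -0.1, 0, 0, 0.189, 1, 0, 0, -0.1, 0, 0, 0.2096, 1, 0, 0, -0.1, 0, 0, 0.2096, 1, 0, 0, -0.1, 0, 0, 0.2096, 1])

```text
time: 1.35
tool_pos: [150.6, 580.7, 270.9]
tcp_rot: [-180.0, 0.0, 90.2]
ft_force: [-0.5, -0.4, 0.7]
finger_gap: 85.7
grip_force: 0.0
```

```bash
python3 - <<'E'
from h import *
T=viewer.get_calibration("top");S=viewer.get_calibration("scene")
for n,a,b in((500,(260.5,282.2),(334.5,156.9)),(250,(481.2,331.3),(152.7,207.3)),(100,(395.3,293.3),(231.3,211.4)),(50,(324.2,291.4),(288.1,197))):
    p,e=two(T,a,S,b); print(n,p.round(1),round(e,1))
p=cv2.imread("pics/top0.png")
print(onz(T,(195,337.5),56))
cv2.imwrite("pics/crop1.png",cv2.resize(p[250:360,230:510],None,fx=2.8,fy=2.8,interpolation=cv2.INTER_CUBIC))
E
```

```text
500 [450.  130.8 146.9] 0.3
250 [ 361.8 -286.7  118.3] 0.7
100 [ 436.2 -130.8   89.9] 0.3
50 [441.6  10.   70.5] 0.2
[349.24808729 270.0882377   56.        ]
```

View pics/crop1.png

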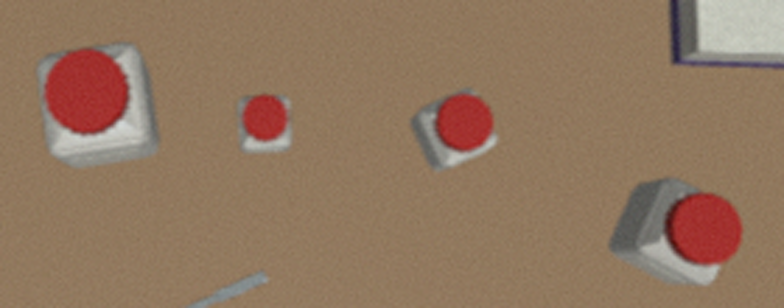

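The crop shows four red-capped bottles of clearly different sizes, left to right 500, 50, 100 and 250. The cap heights from two views (147, 70, 90 and 118 mm) agree with the sizes given. I'm starting with the 500.

Emit:
carry_out(increments=[-1, 0.749, 0, 0, 0, 0, 1, -1, 0.749, 0, 0, 0, 0, 1, -1, 0.749, 0, 0, 0, 0, 1, -1, 0.749, 0, 0, 0, 0, 1, -1, 0.749, 0, 0, 0, 0, 1, -1, 0.749, 0, 0, 0, 0, 1, -1, 0.749, 0, 0, 0, 0, 1, -1, 0.749, 0, 0, 0, 0, 1, -1, 0.749, 0, 0, 0, 0, 1, -1, 0.749, 0, 0, 0, 0, 1])

```text
time: 2.6
tool_pos: [450.2, 180.7, 271.2]
tcp_rot: [-180.0, -0.0, 90.0]
ft_force: [0.4, 0.3, 0.5]
finger_gap: 85.1
grip_force: 0.0
```

Emit:
carry_out(increments=[-0.126, 0, 0, 0, 0, 0, 1, -0.126, 0, 0, 0, 0, 0, 1, -0.126, 0, 0.1, 0, 0, 0, 1, -0.126, 0, 0.2, 0, 0, 0, 1, -0.126, 0, 0.2, 0, 0, 0, 1, -0.126, 0, 0.2, 0, 0, 0, 1, -0.126, 0, 0.2, 0, 0, 0, 1, -0.126, 0, 0.2, 0, 0, 0, 1, -0.126, 0, 0.2, 0, 0, 0, 1, -0.126, 0, 0.2, 0, 0, 0, 1])

```text
time: 3.85
tool_pos: [450.3, 130.4, 191.5]
tcp_rot: [180.0, -0.0, 90.0]
ft_force: [0.1, 0.6, 0.7]
finger_gap: 85.3
grip_force: 0.0
```

```bash
python3 - <<'E'
from h import *
c=viewer.get_calibration("wrist"); p=viewer.snapshot("wrist"); cv2.imwrite("pics/w1.png",p[:,:,::-1])
for k in blobs(red(p),100,1e5):
    (u,v),s,a=cv2.fitEllipse(k); print(np.round([u,v,*s],1),[onz(c,(u,v),z).round(1) for z in(156,152)])
print(sense()['tool_pos'])
E
```

```text
[306.  393.7  45.7  50.2] [array([444.4,  76.3, 156. ]), array([444.3,  73.4, 152. ])]
[317.8 281.  120.9 123.3] [array([450.2, 135.2, 156. ]), array([450.2, 133.6, 152. ])]
[450.28860517 130.33489765 191.38750265]
```

View pics/w1.png

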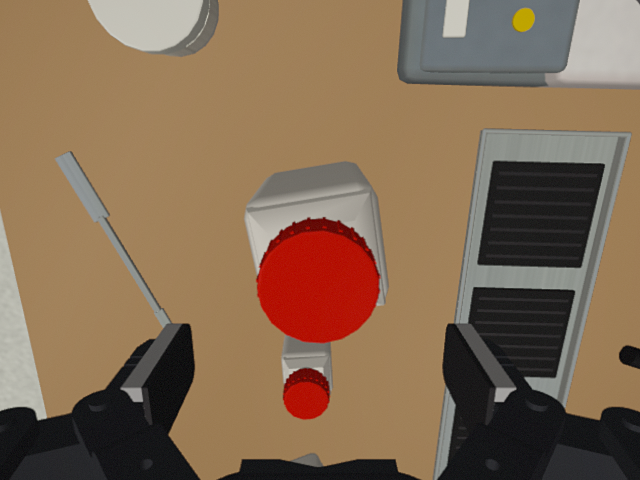

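The wrist picture shows the 500's cap at (318,281), the 50 below it at (306,394), and the fingers clear on both sides. The wrist ray puts the cap's y at about 135 against 130.5 from the fixed cameras, so I'll use about 133 and then descend and grip.

Emit:
carry_out(increments=[0.006, 0, 0.08, 0, 0, 0, 1, 0.006, 0, 0.13, 0, 0, 0, 1, 0.006, 0, 0.16, 0, 0, 0, 1, 0.006, 0, 0.16, 0, 0, 0, 1, 0.006, 0, 0.16, 0, 0, 0, -1, 0.006, 0, 0.16, 0, 0, 0, -1, 0.006, 0, 0.16, 0, 0, 0, -1, 0.006, 0, 0.16, 0, 0, 0, -1, 0.006, 0, 0.16, 0, 0, 0, -1, 0.006, 0, 0.16, 0, 0, 0, -1], force=50)

```text
time: 5.15
tool_pos: [450.9, 132.9, 128.7]
tcp_rot: [179.9, -0.0, 90.0]
ft_force: [-2.3, -1.4, 5.5]
finger_gap: 54.5
grip_force: 53.1
```

Emit:
carry_out(increments=[0, 0, -0.02, 0, 0, 0, -1, 0, 0, -0.06, 0, 0, 0, -1, 0, 0, -0.1, 0, 0, 0, -1, -0.002, 0.06, -0.1, 0, 0, 0, -1, -0.004, 0.15, -0.1, 0, 0, 0, -1, -0.006, 0.24, -0.1, 0, 0, 0, -1, -0.008, 0.33, -0.1, 0, 0, 0, -1, -0.011, 0.4, -0.1, 0, 0, 0, -1, -0.011, 0.428, -0.1, 0, 0, 0, -1, -0.011, 0.428, -0.1, 0, 0, 0, -1])

```text
time: 6.4
tool_pos: [621.6, 128.4, 167.5]
tcp_rot: [-180.0, 0.0, 90.0]
ft_force: [0.1, -0.2, -6.0]
finger_gap: 54.7
grip_force: 56.0
```

```bash
python3 - <<'E'
from h import *
s=viewer.snapshot("scene");t=viewer.snapshot("top"); 
cv2.imwrite("pics/m1.png",np.hstack([s[60:360,120:520],t[100:400,180:580]])[:,:,::-1])
x=sense();print(x['tool_pos'],x['ft_force'],x['finger_gap'])
E
```

```text
[620.66217311 128.57162333 167.34260791] [ 0.43317448  0.23912799 -6.55901388] 54.59928267226384
```

View pics/m1.png

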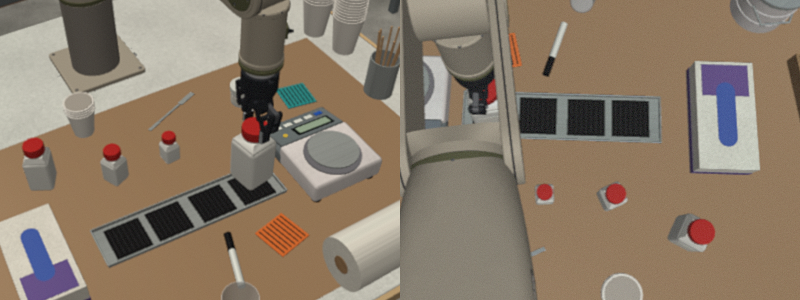

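The view shows the 500 hanging upright over the pad next to the balance. Next I lower it.

Emit:
carry_out(increments=[0, 0, 0.02, 0, 0, 0, -1, 0, 0, 0.04, 0, 0, 0, -1, 0, 0, 0.055, 0, 0, 0, -1, 0, 0, 0.065, 0, 0, 0, -1, 0, 0, 0.07, 0, 0, 0, -1, 0, 0, 0.074, 0, 0, 0, -1, 0, 0, 0.077, 0, 0, 0, -1, 0, 0, 0.08, 0, 0, 0, -1, 0, 0, 0.08, 0, 0, 0, -1, 0, 0, 0.08, 0, 0, 0, -1])

```text
time: 7.75
tool_pos: [621.5, 128.4, 135.3]
tcp_rot: [180.0, 0.0, 90.0]
ft_force: [-0.8, 0.4, -6.0]
finger_gap: 54.4
grip_force: 56.1
```

Emit:
carry_out(increments=[0, 0, 0.002, 0, 0, 0, -1, 0, 0, 0.004, 0, 0, 0, -1, 0, 0, 0.004, 0, 0, 0, -1, 0, 0, 0.004, 0, 0, 0, -1, 0, 0, 0.004, 0, 0, 0, -1, 0, 0, 0.004, 0, 0, 0, -1, 0, 0, 0.004, 0, 0, 0, -1, 0, 0, 0.004, 0, 0, 0, -1, 0, 0, 0.004, 0, 0, 0, -1, 0, 0, 0.004, 0, 0, 0, -1])

```text
time: 9.0
tool_pos: [621.7, 128.5, 134.9]
tcp_rot: [179.9, -0.0, 90.0]
ft_force: [-4.6, -0.6, 6.0]
finger_gap: 54.6
grip_force: 57.3
```

Emit:
carry_out(increments=[0, 0, 0, 0, 0, 0, 0, 0, 0, 0, 0, 0, 0, 1, 0, 0, 0, 0, 0, 0, 1, 0, 0, 0, 0, 0, 0, 1, 0, 0, 0, 0, 0, 0, 1, 0, 0, -0.05, 0, 0, 0, 1, 0, 0, -0.1, 0, 0, 0, 1, 0, 0, -0.18, 0, 0, 0, 1, 0, 0, -0.25, 0, 0, 0, 1, 0, 0, -0.25, 0, 0, 0, 1])

```text
time: 10.25
tool_pos: [623.7, 128.7, 239.4]
tcp_rot: [179.5, -0.1, 90.0]
ft_force: [0.1, -0.3, 0.2]
finger_gap: 85.5
grip_force: 0.0
```

```bash
python3 - <<'E'
from h import *
c=viewer.get_calibration("wrist");p=viewer.snapshot("wrist"); cv2.imwrite("pics/w2.png",p[:,:,::-1]); print(sense()['tool_pos'])
for k in blobs(red(p),100,1e5):
    (u,v),s,a=cv2.fitEllipse(k); print(np.round([u,v,*s],1),onz(c,(u,v),160).round(1))
m=cv2.morphologyEx((p.max(2)<45).astype(np.uint8),cv2.MORPH_OPEN,np.ones((5,5)))
E
```

```text
[622.80282933 128.58401125 236.97089605]
[ 95.8 357.4  40.4  48.3] [495.1  68.5 160. ]
[312.4 258.   99.4 102.8] [621.3 129.1 160. ]
```

View pics/w2.png

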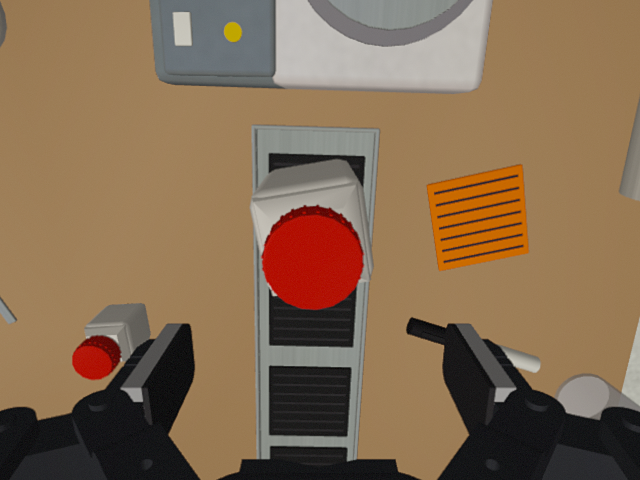

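The wrist view shows the 500 standing upright on its pad, with its cap at (312,258), which is world (621,129). On to the 250.

Emit:
carry_out(increments=[-1, -0.649, 0, 0, 0, 0, 1, -1, -0.649, 0, 0, 0, 0, 1, -1, -0.649, 0, 0, 0, 0, 1, -1, -0.649, 0, 0, 0, 0, 1, -1, -0.649, 0, 0, 0, 0, 1, -1, -0.649, 0, 0, 0, 0, 1, -1, -0.649, 0, 0, 0, 0, 1, -1, -0.649, 0, 0, 0, 0, 1, -1, -0.649, 0, 0, 0, 0, 1, -1, -0.649, 0, 0, 0, 0, 1])

```text
time: 11.55
tool_pos: [361.8, -271.1, 233.2]
tcp_rot: [-180.0, -0.1, 90.0]
ft_force: [-0.5, 0.6, -0.3]
finger_gap: 85.7
grip_force: 0.0
```

```bash
cat > w.py <<'E'
from h import *; import sys
c=viewer.get_calibration("wrist");p=viewer.snapshot("wrist"); print(sense()['tool_pos'],sense()['finger_gap'])
for k in blobs(red(p),100,1e5):
    (u,v),s,a=cv2.fitEllipse(k); print(np.round([u,v,*s],1),*[onz(c,(u,v),float(z)-2).round(1) for z in sys.argv[1:]])
E
python3 w.py 126
```

```text
[ 362.12560984 -270.80450882  233.31839863] 85.21950985572845
[317.9 262.   74.6  77.4] [ 361.6 -283.7  124. ]
[441.8  15.2  38.5  75. ] [ 426.4 -147.1  124. ]
```

Emit:
carry_out(increments=[-0.034, 0, 0.1, 0, 0, 0, 1, -0.034, 0, 0.2, 0, 0, 0, 1, -0.034, 0, 0.28, 0, 0, 0, 1, -0.034, 0, 0.332, 0, 0, 0, 1, -0.034, 0, 0.332, 0, 0, 0, 1, -0.034, 0, 0.332, 0, 0, 0, -1, -0.034, 0, 0.332, 0, 0, 0, -1, -0.034, 0, 0.332, 0, 0, 0, -1, -0.034, 0, 0.332, 0, 0, 0, -1, -0.034, 0, 0.332, 0, 0, 0, -1], force=40)

```text
time: 12.85
tool_pos: [362.7, -286.0, 102.5]
tcp_rot: [179.9, 0.1, 90.0]
ft_force: [-2.0, 2.1, 6.1]
finger_gap: 46.7
grip_force: 41.1
```

Emit:
carry_out(increments=[0, 0, 0, 0, 0, 0, -1, 0, 0, 0, 0, 0, 0, -1, 0, 0, -0.02, 0, 0, 0, -1, 0, 0, -0.06, 0, 0, 0, -1, 0, 0, -0.12, 0, 0, 0, -1, 0, 0, -0.2, 0, 0, 0, -1, 0, 0, -0.28, 0, 0, 0, -1, 0, 0, -0.3, 0, 0, 0, -1, 0, 0, -0.3, 0, 0, 0, -1, 0, 0, -0.3, 0, 0, 0, -1])

```text
time: 14.1
tool_pos: [361.2, -284.6, 219.3]
tcp_rot: [-179.9, -0.1, 90.0]
ft_force: [-0.1, -0.1, -3.2]
finger_gap: 46.6
grip_force: 41.8
```

Emit:
carry_out(increments=[0.05, 0.042, 0, 0, 0, 0, -1, 0.14, 0.116, 0, 0, 0, 0, -1, 0.25, 0.208, 0, 0, 0, 0, -1, 0.36, 0.3, 0, 0, 0, 0, -1, 0.47, 0.391, 0, 0, 0, 0, -1, 0.58, 0.482, 0, 0, 0, 0, -1, 0.67, 0.557, 0, 0, 0, 0, -1, 0.74, 0.616, 0, 0, 0, 0, -1, 0.773, 0.643, 0, 0, 0, 0, -1, 0.773, 0.643, 0, 0, 0, 0, -1])

```text
time: 15.35
tool_pos: [618.6, 24.6, 219.3]
tcp_rot: [-179.9, 0.0, 90.1]
ft_force: [-1.0, -1.1, -2.4]
finger_gap: 46.5
grip_force: 42.2
```

Emit:
carry_out(increments=[0, 0, 0.06, 0, 0, 0, -1, 0, 0, 0.12, 0, 0, 0, -1, 0, 0, 0.18, 0, 0, 0, -1, 0, 0, 0.22, 0, 0, 0, -1, 0, 0, 0.25, 0, 0, 0, -1, 0, 0, 0.268, 0, 0, 0, -1, 0, 0, 0.275, 0, 0, 0, -1, 0, 0, 0.275, 0, 0, 0, -1, 0, 0, 0.275, 0, 0, 0, -1, 0, 0, 0.275, 0, 0, 0, -1])

```text
time: 16.6
tool_pos: [619.4, 24.1, 111.4]
tcp_rot: [180.0, 0.0, 90.0]
ft_force: [-0.1, -0.6, -2.0]
finger_gap: 46.8
grip_force: 42.3
```

Emit:
carry_out(increments=[0, 0, 0.002, 0, 0, 0, -1, 0, 0, 0.004, 0, 0, 0, -1, 0, 0, 0.006, 0, 0, 0, -1, 0, 0, 0.008, 0, 0, 0, -1, 0, 0, 0.008, 0, 0, 0, -1, 0, 0, 0.008, 0, 0, 0, -1, 0, 0, 0.008, 0, 0, 0, -1, 0, 0, 0.008, 0, 0, 0, -1, 0, 0, 0.008, 0, 0, 0, -1, 0, 0, 0.008, 0, 0, 0, -1])

```text
time: 17.85
tool_pos: [619.2, 24.0, 108.7]
tcp_rot: [180.0, 0.0, 90.0]
ft_force: [-4.9, -0.5, 5.2]
finger_gap: 46.1
grip_force: 43.1
```

Emit:
carry_out(increments=[0, 0, 0, 0, 0, 0, 0, 0, 0, 0, 0, 0, 0, 1, 0, 0, 0, 0, 0, 0, 1, 0, 0, 0, 0, 0, 0, 1, 0, 0, 0, 0, 0, 0, 1, 0, 0, -0.05, 0, 0, 0, 1, 0, 0, -0.1, 0, 0, 0, 1, 0, 0, -0.18, 0, 0, 0, 1, 0, 0, -0.25, 0, 0, 0, 1, 0, 0, -0.25, 0, 0, 0, 1])

```text
time: 19.1
tool_pos: [621.5, 23.9, 213.3]
tcp_rot: [179.5, 0.0, 90.0]
ft_force: [0.1, -0.9, -0.2]
finger_gap: 85.8
grip_force: 0.0
```

```bash
python3 w.py 132 162
```

```text
[620.47843881  23.98501211 210.88368973] 85.33670862365648
[ 63.2 409.6   7.5  27.7] [465.4 -75.3 130. ] [486.1 -51.7 160. ]
[ 57.3 245.9  48.4  58.5] [480.6  30.4 130. ] [499.2  39.9 160. ]
[310.6 253.2  84.2  87.7] [618.1  25.7 130. ] [618.4  35.8 160. ]
[316.3  52.  122.9 137.5] [621.4 127.5 130. ] [621.3 124.1 160. ]
```

Emit:
carry_out(increments=[-0.387, -0.457, 0, 0, 0, 0, 1, -0.387, -0.457, 0, 0, 0, 0, 1, -0.387, -0.457, 0, 0, 0, 0, 1, -0.387, -0.457, 0, 0, 0, 0, 1, -0.387, -0.457, 0, 0, 0, 0, 1, -0.387, -0.457, 0, 0, 0, 0, 1, -0.387, -0.457, 0, 0, 0, 0, 1, -0.387, -0.457, 0, 0, 0, 0, 1, -0.387, -0.457, 0, 0, 0, 0, 1, -0.387, -0.457, 0, 0, 0, 0, 1])

```text
time: 20.4
tool_pos: [436.4, -130.5, 207.6]
tcp_rot: [-180.0, -0.0, 90.0]
ft_force: [0.5, 0.2, -0.3]
finger_gap: 85.6
grip_force: 0.0
```

```bash
python3 w.py 96
```

```text
[ 436.37392857 -130.60527516  207.62868342] 85.44210083464523
[318.2 237.6  62.6  64.4] [ 436.5 -128.7   94. ]
[327.2  11.3  28.9  57.5] [441.3  -3.8  94. ]
```

Emit:
carry_out(increments=[0.002, 0, 0.1, 0, 0, 0, 1, 0.002, 0, 0.2, 0, 0, 0, 1, 0.002, 0, 0.28, 0, 0, 0, 1, 0.002, 0, 0.337, 0, 0, 0, 1, 0.002, 0, 0.337, 0, 0, 0, 1, 0.002, 0, 0.337, 0, 0, 0, -1, 0.002, 0, 0.337, 0, 0, 0, -1, 0.002, 0, 0.337, 0, 0, 0, -1, 0.002, 0, 0.337, 0, 0, 0, -1, 0.002, 0, 0.337, 0, 0, 0, -1], force=30)

```text
time: 21.7
tool_pos: [437.2, -130.4, 74.3]
tcp_rot: [179.9, 0.1, 90.0]
ft_force: [-1.6, 0.5, 4.8]
finger_gap: 39.1
grip_force: 29.8
```

Emit:
carry_out(increments=[0, 0, 0, 0, 0, 0, -1, 0, 0, 0, 0, 0, 0, -1, 0, 0, 0, 0, 0, 0, -1, 0, 0, -0.02, 0, 0, 0, -1, 0, 0, -0.06, 0, 0, 0, -1, 0, 0, -0.12, 0, 0, 0, -1, 0, 0, -0.18, 0, 0, 0, -1, 0, 0, -0.2, 0, 0, 0, -1, 0, 0, -0.2, 0, 0, 0, -1, 0, 0, -0.2, 0, 0, 0, -1])

```text
time: 22.95
tool_pos: [435.6, -129.8, 151.9]
tcp_rot: [-179.9, -0.0, 90.0]
ft_force: [-1.5, 0.2, -1.0]
finger_gap: 39.0
grip_force: 30.5
```

Emit:
carry_out(increments=[0.02, 0.06, 0, 0, 0, 0, -1, 0.04, 0.15, 0, 0, 0, 0, -1, 0.065, 0.25, 0, 0, 0, 0, -1, 0.09, 0.34, 0, 0, 0, 0, -1, 0.11, 0.41, 0, 0, 0, 0, -1, 0.12, 0.448, 0, 0, 0, 0, -1, 0.12, 0.448, 0, 0, 0, 0, -1, 0.12, 0.448, 0.06, 0, 0, 0, -1, 0.12, 0.448, 0.12, 0, 0, 0, -1, 0.12, 0.448, 0.12, 0, 0, 0, -1])

```text
time: 24.2
tool_pos: [612.4, -81.7, 101.6]
tcp_rot: [-179.6, -0.1, 90.0]
ft_force: [0.4, 0.7, -1.5]
finger_gap: 39.3
grip_force: 30.8
```

Emit:
carry_out(increments=[0, 0, 0.02, 0, 0, 0, -1, 0, 0, 0.04, 0, 0, 0, -1, 0, 0, 0.05, 0, 0, 0, -1, 0, 0, 0.054, 0, 0, 0, -1, 0, 0, 0.057, 0, 0, 0, -1, 0, 0, 0.06, 0, 0, 0, -1, 0, 0, 0.06, 0, 0, 0, -1, 0, 0, 0.06, 0, 0, 0, -1, 0, 0, 0.06, 0, 0, 0, -1, 0, 0, 0.06, 0, 0, 0, -1])

```text
time: 25.45
tool_pos: [615.5, -82.0, 81.0]
tcp_rot: [180.0, 0.0, 90.0]
ft_force: [-0.1, -0.7, -2.0]
finger_gap: 39.0
grip_force: 30.8
```

Emit:
carry_out(increments=[0, 0, 0.002, 0, 0, 0, -1, 0, 0, 0.004, 0, 0, 0, -1, 0, 0, 0.004, 0, 0, 0, -1, 0, 0, 0.004, 0, 0, 0, -1, 0, 0, 0.004, 0, 0, 0, -1, 0, 0, 0.004, 0, 0, 0, -1, 0, 0, 0.004, 0, 0, 0, -1, 0, 0, 0.004, 0, 0, 0, -1, 0, 0, 0.004, 0, 0, 0, -1, 0, 0, 0.004, 0, 0, 0, -1])

```text
time: 26.7
tool_pos: [615.7, -82.0, 80.4]
tcp_rot: [180.0, 0.0, 90.0]
ft_force: [-4.5, 0.8, 6.6]
finger_gap: 38.8
grip_force: 31.5
```

Emit:
carry_out(increments=[0, 0, 0, 0, 0, 0, 0, 0, 0, 0, 0, 0, 0, 1, 0, 0, 0, 0, 0, 0, 1, 0, 0, 0, 0, 0, 0, 1, 0, 0, 0, 0, 0, 0, 1, 0, 0, -0.05, 0, 0, 0, 1, 0, 0, -0.1, 0, 0, 0, 1, 0, 0, -0.18, 0, 0, 0, 1, 0, 0, -0.25, 0, 0, 0, 1, 0, 0, -0.25, 0, 0, 0, 1])

```text
time: 27.95
tool_pos: [618.1, -82.5, 184.9]
tcp_rot: [179.5, 0.1, 90.0]
ft_force: [1.3, -0.1, 0.9]
finger_gap: 85.2
grip_force: 0.0
```

```bash
python3 w.py 102 76
```

```text
[616.94281921 -82.30248611 182.5095268 ] 85.63655280503185
[310.9 251.2  70.5  72.6] [614.8 -80.3 100. ] [614.5 -88.9  74. ]
[15.7 81.5 39.6 66.1] [471.9   7.1 100. ] [455.3   8.5  74. ]
[316.7  43.9 104.9 118.5] [618.1  24.7 100. ] [618.3  28.   74. ]
```

Emit:
carry_out(increments=[0.231, -0.434, 0, 0, 0, 0, 1, 0.231, -0.434, 0, 0, 0, 0, 1, 0.231, -0.434, 0, 0, 0, 0, 1, 0.231, -0.434, 0, 0, 0, 0, 1, 0.231, -0.434, 0, 0, 0, 0, 1, 0.231, -0.434, 0, 0, 0, 0, 1, 0.231, -0.434, 0, 0, 0, 0, 1, 0.231, -0.434, 0, 0, 0, 0, 1, 0.231, -0.434, 0, 0, 0, 0, 1, 0.231, -0.434, 0, 0, 0, 0, 1])

```text
time: 29.25
tool_pos: [441.9, 10.3, 179.2]
tcp_rot: [-180.0, -0.0, 90.0]
ft_force: [0.3, 0.1, 0.2]
finger_gap: 85.7
grip_force: 0.0
```

```bash
python3 w.py 76
```

```text
[441.8776901   10.37618599 179.23163402] 85.48130042204137
[594.9 389.6  55.6  81. ] [626.8 -91.5  74. ]
[317.6 241.3  53.5  55.3] [441.7  12.3  74. ]
[630.3 248.5  22.   76. ] [629.    7.6  74. ]
```

Emit:
carry_out(increments=[0.002, 0, 0.1, 0, 0, 0, 1, 0.002, 0, 0.2, 0, 0, 0, 1, 0.002, 0, 0.27, 0, 0, 0, 1, 0.002, 0, 0.308, 0, 0, 0, 1, 0.002, 0, 0.308, 0, 0, 0, 1, 0.002, 0, 0.308, 0, 0, 0, -1, 0.002, 0, 0.308, 0, 0, 0, -1, 0.002, 0, 0.308, 0, 0, 0, -1, 0.002, 0, 0.308, 0, 0, 0, -1, 0.002, 0, 0.308, 0, 0, 0, -1], force=25)

```text
time: 30.55
tool_pos: [442.5, 11.1, 57.1]
tcp_rot: [179.9, 0.0, 90.0]
ft_force: [-2.0, 0.2, 6.0]
finger_gap: 31.9
grip_force: 24.5
```

Emit:
carry_out(increments=[0, 0, 0, 0, 0, 0, -1, 0, 0, 0, 0, 0, 0, -1, 0, 0, 0, 0, 0, 0, -1, 0, 0, -0.02, 0, 0, 0, -1, 0, 0, -0.08, 0, 0, 0, -1, 0, 0, -0.16, 0, 0, 0, -1, 0, 0, -0.25, 0, 0, 0, -1, 0, 0, -0.3, 0, 0, 0, -1, 0, 0, -0.3, 0, 0, 0, -1, 0, 0, -0.3, 0, 0, 0, -1])

```text
time: 31.8
tool_pos: [441.3, 11.2, 175.1]
tcp_rot: [-179.9, -0.0, 90.0]
ft_force: [-0.6, 1.2, -0.9]
finger_gap: 31.9
grip_force: 25.0
```

Emit:
carry_out(increments=[-0.05, 0.044, 0, 0, 0, 0, -1, -0.14, 0.123, 0, 0, 0, 0, -1, -0.24, 0.21, 0, 0, 0, 0, -1, -0.34, 0.298, 0, 0, 0, 0, -1, -0.43, 0.376, 0, 0, 0, 0, -1, -0.48, 0.42, 0, 0, 0, 0, -1, -0.488, 0.427, 0, 0, 0, 0, -1, -0.488, 0.427, 0, 0, 0, 0, -1, -0.488, 0.427, 0.05, 0, 0, 0, -1, -0.488, 0.427, 0.05, 0, 0, 0, -1])

```text
time: 33.05
tool_pos: [610.6, -182.5, 152.9]
tcp_rot: [-179.7, -0.1, 90.0]
ft_force: [-0.4, -0.1, -1.3]
finger_gap: 32.0
grip_force: 25.2
```

Emit:
carry_out(increments=[0, 0, 0.06, 0, 0, 0, -1, 0, 0, 0.12, 0, 0, 0, -1, 0, 0, 0.17, 0, 0, 0, -1, 0, 0, 0.2, 0, 0, 0, -1, 0, 0, 0.215, 0, 0, 0, -1, 0, 0, 0.222, 0, 0, 0, -1, 0, 0, 0.226, 0, 0, 0, -1, 0, 0, 0.228, 0, 0, 0, -1, 0, 0, 0.228, 0, 0, 0, -1, 0, 0, 0.228, 0, 0, 0, -1])

```text
time: 34.3
tool_pos: [612.8, -184.1, 65.2]
tcp_rot: [180.0, 0.0, 90.0]
ft_force: [-0.1, -0.4, -0.7]
finger_gap: 32.3
grip_force: 25.2
```

Emit:
carry_out(increments=[0, 0, 0.002, 0, 0, 0, -1, 0, 0, 0.004, 0, 0, 0, -1, 0, 0, 0.006, 0, 0, 0, -1, 0, 0, 0.006, 0, 0, 0, -1, 0, 0, 0.006, 0, 0, 0, -1, 0, 0, 0.006, 0, 0, 0, -1, 0, 0, 0.006, 0, 0, 0, -1, 0, 0, 0.006, 0, 0, 0, -1, 0, 0, 0.006, 0, 0, 0, -1, 0, 0, 0.006, 0, 0, 0, -1])

```text
time: 35.55
tool_pos: [612.8, -184.1, 63.2]
tcp_rot: [180.0, 0.0, 90.0]
ft_force: [-3.2, -0.2, 5.1]
finger_gap: 31.8
grip_force: 25.7
```

Emit:
carry_out(increments=[0, 0, 0, 0, 0, 0, 0, 0, 0, 0, 0, 0, 0, 1, 0, 0, 0, 0, 0, 0, 1, 0, 0, 0, 0, 0, 0, 1, 0, 0, 0, 0, 0, 0, 1, 0, 0, -0.05, 0, 0, 0, 1, 0, 0, -0.1, 0, 0, 0, 1, 0, 0, -0.22, 0, 0, 0, 1, 0, 0, -0.35, 0, 0, 0, 1, 0, 0, -0.35, 0, 0, 0, 1])

```text
time: 36.8
tool_pos: [616.4, -185.4, 211.7]
tcp_rot: [179.3, 0.3, 90.0]
ft_force: [-0.5, -0.1, 0.4]
finger_gap: 85.7
grip_force: 0.0
```

Emit:
carry_out(increments=[0, -0.55, -0.1, 0, 0, 0, 1, 0, -0.55, -0.1, 0, 0, 0, 1, 0, -0.55, -0.1, 0, 0, 0, 1, 0, -0.55, -0.1, 0, 0, 0, 1, 0, -0.55, -0.1, 0, 0, 0, 1, -0.2, -0.55, -0.1, 0, 0, 0, 1, -0.3, -0.55, -0.1, 0, 0, 0, 1, -0.3, -0.55, -0.1, 0, 0, 0, 1, -0.3, -0.55, -0.1, 0, 0, 0, 1, -0.3, -0.55, -0.1, 0, 0, 0, 1])

```text
time: 38.05
tool_pos: [393.2, -303.0, 242.6]
tcp_rot: [180.0, -0.0, 90.1]
ft_force: [0.3, 0.1, 0.2]
finger_gap: 85.1
grip_force: 0.0
```

```bash
python3 - <<'E'
from h import *
T,S=viewer.get_calibration("top"),viewer.get_calibration("scene")
s=viewer.snapshot("scene");t=viewer.snapshot("top"); 
cv2.imwrite("pics/m2.png",np.hstack([s[100:400,120:520],t[100:400,150:550]])[:,:,::-1]); print(sense()['tool_pos'])
f=lambda p:sorted([cv2.fitEllipse(k)[0] for k in blobs(red(p),40,3000)])
a,b=f(t),f(s)
print(a,b)
for q in b[::-1]:
  for w in a:
    p,e=two(T,w,S,q)
    if e<6: print(p.round(1),round(e,1))
E
```

```text
[ 393.13830394 -303.04391351  242.73390672]
[(265.0758361816406, 194.47738647460938), (317.9057922363281, 200.4017333984375), (369.6468200683594, 206.19558715820312), (417.6554260253906, 209.93649291992188)] [(242.3765106201172, 277.0701904296875), (286.5256652832031, 253.4248046875), (331.0359802246094, 226.28427124023438), (373.5313720703125, 200.36947631835938)]
[620.7 126.4 152.4] 0.3
[617.6  23.5 124.2] 0.3
[614.3 -82.8  95.3] 0.9
[ 611.6 -185.2   77.5] 0.3
```

View pics/m2.png

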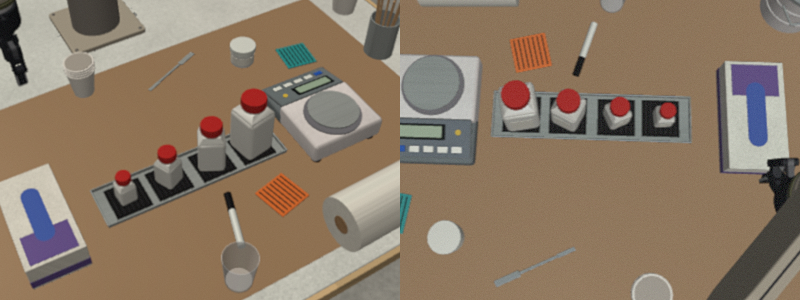

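All four bottles stand upright on their pads in the right order. The measured centres are within about 3 mm of the pad centres, the jar is untouched and the arm is clear.

```bash
python3 -c "
from bench import order; print(order.hand_in())"
```

```text
the job is handed in; nothing more can be done
None
```

The four bottles are standing upright on their pads, largest next to the balance and smallest farthest from it, each measured within about 3 mm of its pad's centre; the jar was not touched, and I handed the job in at about 38 s (no verdict was shown).

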